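# Stamp a blessing plaque in the jig

## Robot

A 6-joint arm with a two-finger parallel gripper is mounted at the origin on the work surface. World frame = base frame: x ahead of the robot, y to its left, z up, the work surface at z = 0. Lengths are in m, angles in rad, forces in N, time in s.
With the tool pointing down it reaches from about 0.3 to 0.95 m from the base axis. Payload 3.1 kg.
Tool frame: the origin (TCP) lies at the very end of the fingers, on their centre line; the grasp point (between the pads) lies 19 mm behind it; z points along the fingers, y is the line along which they close (so a half turn about z gives the same grasp; the last joint's range is limited). The gripper opens to 85 mm and grips with 20 to 120 N. Pads are 22 mm wide; open, the fingers measure 114 mm over their backs; the gripper's body (76 mm by 85 mm) begins 54 mm behind the grasp point. The pads swing forward as they close: fully open they stand 13 mm farther back than shut.
Start: joints at [-1.204, 0.308, 1.634, -0, 1.2, -0.07], TCP at [0.264, -0.566, 0.231] pointing down, gripper open.
Joint ranges: [-3.06, 3.06], [-0.79, 1.96], [0.05, 2.63], [-1.19, 4.34], [0.05, 2.64], [-2.94, 2.94]. Speed limits (rad/s): [2.79, 2.79, 3.14, 3.14, 3.14, 3.14].

## Interface

Orientations are given as a rotation vector (axis times angle).
In Python, from workcell import ctrl, capture gives the robot as it stands.
- The arm moves only by the tool arm_command, never from a script. Its arguments are lists of equal length, an entry for each row: "slide": the shift along the tool's x, y, z in m, a list of three; "turn": the turn about the tool's z in degrees; "claw": the opening, from 0 (shut) to 1 (fully open). A call has 1 to 20 rows; each row is the pose to reach, as a shift and turn from the pose commanded when the call began, along the tool's axes at that moment; what a row does not reach only later rows make up. A row lasts 1/8 s, in which the tool goes at most 62.5 mm and 10.7 degrees, less where a joint would pass 70% of its speed; a pose out of reach is approached as far as the arm can. A call with a gripper value outside its range is refused whole. The fingers move at their own pace and stop on an object; the grip force is fixed at half the most. Time passes only in rows, so rows that repeat a pose let the fingers close. It gives the time, the measured TCP pose, the force, the opening and the grip force at its end, in the units of the state.
- ctrl.observe(): the state, without advancing time (a new reading comes with each control period).
- capture(name): name is "side" or "top"; returns a dict with "color" (480x640x3 uint8, red, green, blue), "fov_y" (degrees; the focal length in pixels is half the picture's height over the tangent of half this angle, whatever the lens; pixels are square), "cx", "cy" (the principal point, pixels), "view" (4x4, takes a point from world to camera coordinates). Camera axes: x right, y up, looking along -z (the intrinsics and any distortion apply to the point x, -y, -z); pixel columns grow to the right and rows downward; lengths in m; the calibration is good to about 2 mm. A picture is of the moment at which its call begins. There is no depth.
- ctrl.hand_in(): hands the job in; it is judged then, once.
The state is a dict: "time": time; "joint_pos": joint angles; "joint_vel": joint speeds; "tau": joint torques, N m; "position": TCP position; "tcp_rot": TCP orientation; "ft_force": force on the tool from outside, world axes, zero at the start; "moment": the same for the moment, N m; "width": opening from 0.0 (shut) to 1.0 (fully open); "grasp_force": force on a finger pad.
Only numpy, scipy, OpenCV 4.12 (cv2) and the standard library are available. Lean on these libraries where they do the work, as an engineer would, in place of code of your own. Each camera call takes 0.05 s, during which the arm holds its last target. There are 200 camera calls.

## Task

Slide the wooden plaque along its channel, under the window plate of the stamping jig, until it is fully home against the end stop. Then pick up the self-inking stamp, stand its foot squarely through the window on the plaque, press its cap all the way down and finish while holding it down there, so that the ink takes on the bare wood; do not work the stamp anywhere else, and leave the paper cup, the red plate and the ink bottle alone.

Things in the scene. Friction and masses are not known exactly. Their poses are not given: they have to be found in the camera images.
- jig: Stamping jig, fixed: grey base board 230 (x) x 110 (y) x 10 mm, origin under its centre, +x along the channel to the end stop (away from the robot). Wooden rails along both sides, tops at z 20.5 mm, leave a channel 69 mm wide, open at -x, floor at z 10 mm. A dark window plate (z 20.5 to 26.5 mm) lies over the rails from x +10 to +115 mm; rails and floor before it are open from above.
- window (a point): Centre of the window in the jig's plate, 54 (x) x 46 (y) mm, at jig x +55 mm, at the height of the plaque's top face (jig z 18 mm, 8.5 mm below the top of the window plate); axes as the jig's.
- stop (a point): Middle of the end stop's face, at jig x +99 mm, on the channel floor (jig z 10 mm), hidden below the window plate; axes as the jig's.
- plaque: Loose bare wooden plaque, 110 (x) x 66 (y) x 8 mm, 35 to 70 g, origin under its centre, axes as the jig's. It lies flat in the channel, its +x end already under the window plate, 35 to 70 mm short of the stop. The -x end, with an 8 mm cord hole, stays uncovered: when home, its edge is at jig x -11 mm, 21 mm before the window plate. Slides easily (under 1 N).
- stamp: Self-inking stamp, loose, upright, 140 to 210 g, 92 mm tall. Origin under the centre of its foot, z up. Foot: grey rectangular frame 48 (x) x 40 (y) x 13 mm. Above it the black cap, 46 (x) x 44 (y) mm, z 34 to 84 mm, with a rubber pad 40 x 36 mm on top up to z 92 mm (not pressed). It goes in the window with its 48 mm along the window's 54 mm, either way round.
- cap_top (a point): Centre of the top of the stamp's cap, 92 mm above the foot when not pressed, 74 mm when fully pressed.
- cap (a joint): How far the stamp's cap is pushed down over its foot, m: 0 released, 0.018 fully down against its stop. Its spring pushes back with 5 N at the start of travel and 14 N at the stop. The stamp can be lifted by gripping the cap.
- cup: Empty white paper cup, 72 mm across, 75 mm tall, loose bystander; origin at the centre of its underside.
- plate: Red plastic plate, 210 mm across, 22 mm tall, loose bystander; origin at the centre of its underside.
- ink: Small bottle of stamp ink, 34 mm across, 75 mm tall, loose bystander; origin at the centre of its underside.
Mind the look-alikes: they are no part of the job. Several things have the shape of the plaque; the one meant has the colours described above. What is shaped like the stamp but orange is not meant.

How it is judged:
By the outcome, as a careful person would: the job done as asked, in the order asked, and still so for the second after the job is handed in, while the arm keeps its last pose, push and grip.
It also fails if it takes over 54 s, if anything falls off the work surface, if the arm or the gripper's body presses on something with over 40 N, if the wrist force passes 120 N, or if a joint passes its speed limit or range.

## Working session

There is one attempt and no reset: what is moved stays moved. The work goes in short steps, Python scripts to look and compute and a tool call to move; the robot and the scene stay as the last step left them, time stands still between calls to the robot, and variables do not carry over. Pictures are saved under pics/ and viewed, at most 10 in all, crops included, and the job is handed in when it is done.

Besides the shell and the picture viewer there is one more tool, called after "Request:" by a JSON object that holds its "name" and its "arguments". arm_command: Moves the arm, as the interface text tells. Its arguments: {"type":"object","properties":{"slide":{"type":"array","items":{"type":"array","items":{"type":"number"}}},"turn":{"type":"array","items":{"type":"number"}},"claw":{"type":"array","items":{"type":"number"}}},"required":["slide","turn","claw"]}

```bash
mkdir -p pics; ls
python3 - <<'E'
from workcell import ctrl, capture
import cv2,numpy as np
for n in("top","side"):
    d=capture(n); cv2.imwrite(f"pics/{n}0.png",d["color"][...,::-1]); np.savez(f"{n}0.npz",**d)
    print(n,{k:v for k,v in d.items() if k!="color"})
print(ctrl.observe())
E
```

```text
pics
top {'fov_y': 44.07231451115873, 'cx': 326.5065641789836, 'cy': 256.94358517925843, 'view': array([[-0.02112595, -0.99971183, -0.01139993,  0.01256802],
       [ 0.98769979, -0.02263636,  0.15471499, -0.55153416],
       [-0.15492846, -0.00799121,  0.98789337, -1.35374429],
       [ 0.        ,  0.        ,  0.        ,  1.        ]])}
side {'fov_y': 45.468816721209514, 'cx': 318.1026567267776, 'cy': 231.67907146802554, 'view': array([[ 9.69642428e-01, -2.44523149e-01,  1.41095682e-03,
        -5.15718329e-01],
       [ 1.36573405e-01,  5.46342201e-01,  8.26352167e-01,
        -1.32385282e-01],
       [-2.02833099e-01, -8.01073423e-01,  5.63151937e-01,
        -1.42838068e+00],
       [ 0.00000000e+00,  0.00000000e+00,  0.00000000e+00,
         1.00000000e+00]])}
{'time': 0.1, 'joint_pos': array([-1.20370915e+00,  3.08916619e-01,  1.63508085e+00,  1.54628813e-05,
        1.19970553e+00, -6.96453046e-02]), 'joint_vel': array([ 0.00024974, -0.0031203 , -0.00297278, -0.00081288,  0.00046438,
       -0.00033843]), 'tau': array([-3.82502531e-04, -4.16408944e+01, -2.77644700e+01, -1.15441139e-04,
        4.03228260e-03,  1.39899211e-05]), 'position': array([ 0.26410087, -0.56562287,  0.23015245]), 'tcp_rot': array([-3.06495056e+00, -6.80117560e-01,  4.68494064e-04]), 'ft_force': array([-0.38482185, -0.19912288, -0.22724412]), 'moment': array([ 0.00749527,  0.02537812, -0.02530195]), 'grasp_force': 0.0, 'width': 0.9973234627168576}
```

View pics/top0.png

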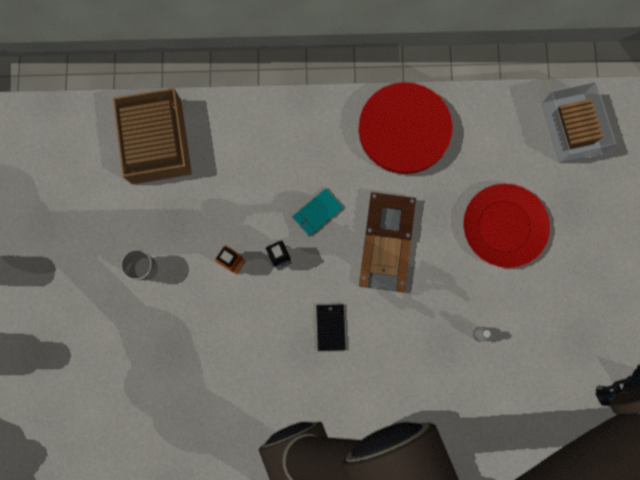

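View pics/side0.png

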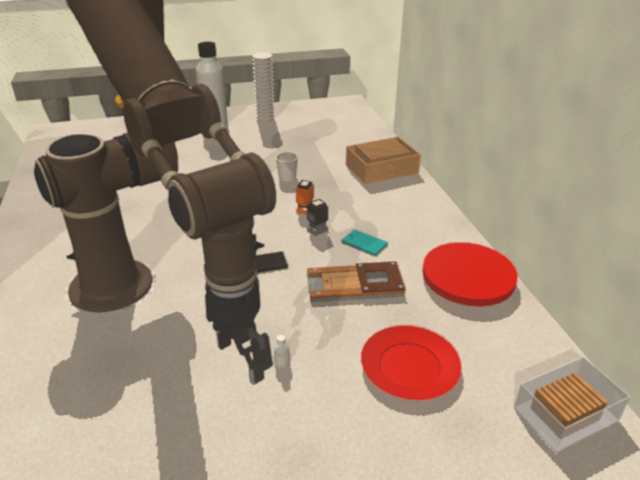

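Top view: the black stamp is at about (278,253), the orange look-alike at (229,258), and the jig with the wooden plaque at about (388,243). The teal (318,212) and black (331,327) slabs are plaque look-alikes. The black-capped stamp and the bare-wood piece in the channel fit the description. I'll confirm both in a crop and measure them.

```bash
cat > h.py <<'E'
import numpy as np,cv2
def load(n,i=0): return dict(np.load(f"{n}{i}.npz"))
def pix(d,p):
    q=d["view"][:3,:3]@np.asarray(p,float)+d["view"][:3,3]; f=240/np.tan(np.radians(d["fov_y"]/2))
    return np.array([d["cx"]+f*q[0]/-q[2], d["cy"]+f*-q[1]/-q[2]])
def ray(d,u,v):
    f=240/np.tan(np.radians(d["fov_y"]/2)); R=d["view"][:3,:3]
    return -R.T@d["view"][:3,3], R.T@np.array([(u-d["cx"])/f,-(v-d["cy"])/f,-1])
def onz(d,u,v,z):
    o,r=ray(d,u,v); return o+r*(z-o[2])/r[2]
E
python3 - <<'E'
from h import *
t=load("top");s=load("side")
c=t["color"][180:305,205:430,::-1]; a=cv2.resize(c,None,fx=3.5,fy=3.5,interpolation=cv2.INTER_CUBIC)[:, :788]
cv2.imwrite("pics/ctop.png",cv2.copyMakeBorder(a,0,0,0,0,0))
c=s["color"][170:310,280:415,::-1]; cv2.imwrite("pics/cside.png",cv2.resize(c,None,fx=4.2,fy=4.2,interpolation=cv2.INTER_CUBIC))
# hand check
print(pix(t,[.264,-.566,.231]),pix(s,[.264,-.566,.231]))
# stamp pad in top
for n,im,(x0,y0,x1,y1) in(("top",t["color"],(262,236,296,272)),("side",s["color"],(300,190,335,240))):
    g=im[y0:y1,x0:x1].max(2)
    if n=="top":
        m=(g>150).astype(np.uint8)
        k,l,st,ce=cv2.connectedComponentsWithStats(m); print(st,ce+[x0,y0])
E
```

```text
[617.48454738 380.55692583] [240.95805603 368.53764908]
[[   0    0   34   36 1224]] [[278.5 253.5]]
```

View pics/ctop.png

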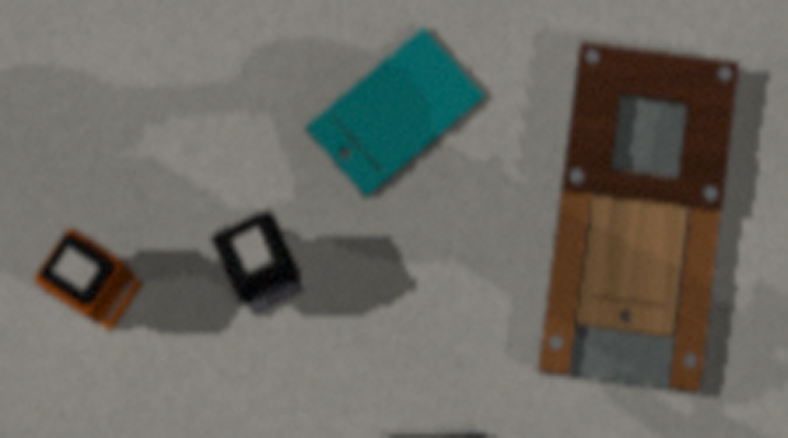

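View pics/cside.png

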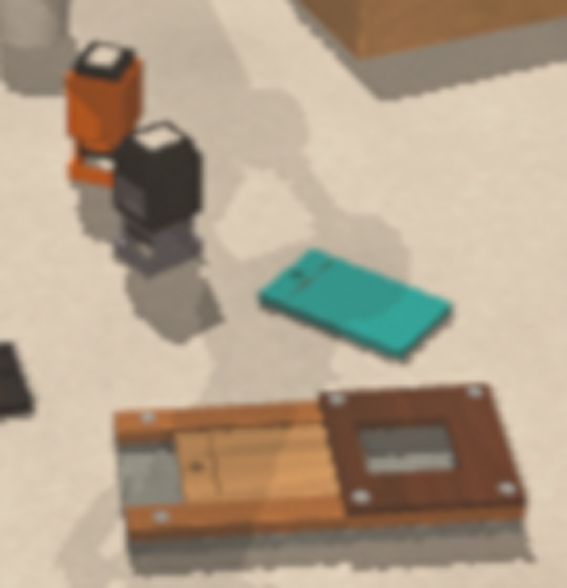

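The crops confirm the black stamp (grey foot, white pad) and the bare-wood plaque in the jig channel. Its near edge is at crop v≈330. Next I'll measure both.

Run:
```python
from h import *
t=load("top");s=load("side")
def up(d,x0,y0,x1,y1,k=8): return cv2.resize(d["color"][y0:y1,x0:x1],None,fx=k,fy=k,interpolation=cv2.INTER_CUBIC).astype(int)
def P(c,x0,y0,k=8): return (np.asarray(c,float)+.5)/k-.5+[x0,y0]
def biggest(m):
    c,_=cv2.findContours(m.astype(np.uint8),0,2); return max(c,key=cv2.contourArea)[:,0]
def rect(name,d,z,m,x0,y0,k=8):
    c=biggest(m); r=cv2.minAreaRect(c); b=P(cv2.boxPoints(r),x0,y0,k)
    w=np.array([onz(d,*q,z) for q in b]); e=np.diff(np.vstack([w,w[:1]]),axis=0)
    ang=np.degrees(np.arctan2(e[:,1],e[:,0]))
    print(name,"px",b.mean(0).round(2),"ctr",w.mean(0).round(4),"edges",(np.linalg.norm(e,axis=1)*1e3).round(1),"ang",ang.round(1)); return b
print("camtop",ray(t,0,0)[0],"side",ray(s,0,0)[0])
# stamp pad
x0,y0=262,236; a=up(t,x0,y0,296,272); g=a.max(2)
print("stamp brightness center",g[136,128], g.min())
m=(g>95); n,l,st,ce=cv2.connectedComponentsWithStats(m.astype(np.uint8))
i=l[int((251-y0)*8),int((277-x0)*8)]; print(st[i]); rect("pad",t,.092,l==i,x0,y0)
x0,y0=305,196; a=up(s,x0,y0,333,215); g=a.max(2); m=g>130
n,l,st,ce=cv2.connectedComponentsWithStats(m.astype(np.uint8)); i=l[int((202-y0)*8),int((317-x0)*8)]; print(st[i]);rect("padside",s,.092,l==i,x0,y0)
# jig whole, sat mask
for nm,d,(x0,y0,x1,y1) in(("top",t,(352,185,425,300)),("side",s,(300,255,412,312))):
    a=up(d,x0,y0,x1,y1); r=a[...,0]-a[...,2]
    rect(nm+" jig",d,.0235,r>30,x0,y0)
    lum=a.sum(2); pl=(r>12)&(a[...,0]<(100 if nm=="top" else 125)); rect(nm+" plate",d,.0265,cv2.morphologyEx(pl.astype(np.uint8),cv2.MORPH_CLOSE,np.ones((9,9))),x0,y0)
    cx,cy=((391,218) if nm=="top" else (376,277)); w=(r<=14).astype(np.uint8)
    n,l,st,ce=cv2.connectedComponentsWithStats(w,connectivity=4); i=l[(cy-y0)*8,(cx-x0)*8]; print(st[i]); rect(nm+" window",d,.0265,l==i,x0,y0)
```

```text
camtop [ 0.33528218 -0.01073838  1.42282888] side [ 0.2284198  -1.1980152   0.91451987]
stamp brightness center 131 3
[  81   76   79   93 4825]
pad px [276.72 250.81] ctr [0.5607 0.1131 0.092 ] edges [18.2 23.7 18.1 23.6] ang [ -65.6 -155.8  114.3   24.4]
[   55     0   169   152 14041]
padside px [321.94 205.  ] ctr [0.5669 0.0964 0.092 ] edges [59.  98.6 56.  98.5] ang [ -14.  -105.3  166.    76.4]
top jig px [387.44 241.83] ctr [ 0.5894 -0.1463  0.0235] edges [229.5 112.7 228.9 110. ] ang [ -9.  -99.  170.3  81.3]
top plate px [387.35 241.62] ctr [ 0.5895 -0.1458  0.0265] edges [235.3 114.5 234.8 111.7] ang [ -8.5 -98.4 170.8  81.8]
[  222   176   173   189 26906]
top window px [390.21 218.47] ctr [ 0.6445 -0.1546  0.0265] edges [55.  48.3 54.9 48. ] ang [ -9.5 -99.2 170.2  80.8]
side jig px [355.5 283. ] ctr [ 0.5856 -0.1617  0.0235] edges [292.  220.9 256.7 218.9] ang [ -14.  -111.8  165.9   77.4]
side plate px [355.88 282.83] ctr [ 0.5857 -0.1686  0.0265] edges [247.2 150.  226.1 142.8] ang [  -3.1 -106.9  176.    81. ]
[ 537  142  157   53 5792]
side window px [376.43 275.37] ctr [ 0.6415 -0.1561  0.0265] edges [48.6 25.5 47.9 25.4] ang [  -9.9 -108.2  170.    73.4]
```

```bash
cat >> h.py <<'E'
def plan(target,heading):  # world target, tool-x heading deg -> tool shift mm, turn deg (mod 180)
    from workcell import ctrl
    from scipy.spatial.transform import Rotation as R
    o=ctrl.observe(); M=R.from_rotvec(o["tcp_rot"]).as_matrix(); h=np.degrees(np.arctan2(M[1,0],M[0,0]))
    tr=(h-heading+90)%180-90
    print("shift mm",(1e3*M.T@(np.array(target)-o["position"])).round(1),"turn",tr.round(2),"heading",h.round(2),"t",o["time"],"F",o["ft_force"].round(1),"w",round(o["width"],3))
def jig(x,y,z,c=(.5894,-.1463),a=-9.2):
    a=np.radians(a); return np.array([c[0]+x*np.cos(a)-y*np.sin(a),c[1]+x*np.sin(a)+y*np.cos(a),z])
E
python3 - <<'E'
from h import *
t=load("top");s=load("side")
e=onz(t,205+625/3.5,180+330/3.5,.018); print("edge",e,"jig x",np.dot(e[:2]-jig(0,0,0)[:2],[np.cos(np.radians(9.2)),-np.sin(np.radians(9.2))]))
f=[onz(s,280+u/4.2-.4,170+v/4.2-.4,z) for u,v,z in((117,258,0),(151,277,0),(202,246,0))]
print("foot",np.round(f,4)); d=np.diff(f,axis=0); print(np.linalg.norm(d,axis=1),np.degrees(np.arctan2(d[:,1],d[:,0])))
f=np.array([onz(s,280+u/4.2-.4,170+v/4.2-.4,.092) for u,v in((133,135),(165,123),(182,136),(149,150))]); print("label side",f.mean(0),f.round(4))
print("predicted top label in side", pix(s,[.5607,.1131,.092]))
for x in(-100,-60): plan(jig(x/1e3,0,.05),-9.2)
E
```

```text
edge [ 0.51062853 -0.13454664  0.018     ] jig x -0.07963731366310538
foot [[0.5293 0.1134 0.    ]
 [0.5461 0.0859 0.    ]
 [0.5888 0.1135 0.    ]]
[0.03225536 0.05080676] [-58.48692566  32.91698482]
label side [0.55745549 0.11391407 0.092     ] [[0.5423 0.1189 0.092 ]
 [0.5664 0.1287 0.092 ]
 [0.5732 0.1099 0.092 ]
 [0.5479 0.0982 0.092 ]]
predicted top label in side [318.26005046 201.96727946]
shift mm [ 389.4 -298.2  180.8] turn 34.22 heading 25.02 t 0.1 F [-0.4 -0.2 -0.2] w 0.997
shift mm [ 422.5 -275.7  180.8] turn 34.22 heading 25.02 t 0.1 F [-0.4 -0.2 -0.2] w 0.997
```

Request:
{"name": "arm_command", "arguments": {"slide": [[49,-37,0],[98,-75,0],[147,-112,10],[196,-149,20],[245,-186,30],[294,-224,40],[343,-261,60],[389,-298,90],[389,-298,130],[389,-298,160],[389,-298,160]], "turn": [4,8,12,16,20,24,28,34.2,34.2,34.2,34.2], "claw": [0,0,0,0,0,0,0,0,0,0,0]}}

```text
time: 1.48
position: [0.5788, 0.0349, 0.1345]
tcp_rot: [3.131, -0.251, -0.0]
ft_force: [-0.2, -0.2, 0.8]
width: -0.002
grasp_force: 0.0
```

Run:
```python
from h import *
from workcell import ctrl
o=ctrl.observe(); print(o["joint_vel"].round(3),o["joint_pos"].round(3),o["position"],o["tcp_rot"],o["time"]); plan(jig(-.1,0,.07),-9.2)
```

```text
[ 0.763  0.608 -0.452 -0.004 -0.174  0.763] [-0.015  0.332  1.816 -0.     0.993  1.716] [0.5788205  0.03492061 0.13445147] [ 3.13132895e+00 -2.50773396e-01 -1.24510403e-05] 1.475
shift mm [-60.7 177.1  64.5] turn 0.04 heading -9.16 t 1.475 F [-0.2 -0.2  0.8] w -0.002
```

Request:
{"name": "arm_command", "arguments": {"slide": [[0,0,0]], "turn": [0], "claw": [0]}}

```text
time: 1.6
position: [0.5778, 0.0368, 0.1328]
tcp_rot: [-3.132, 0.243, 0.006]
ft_force: [0.0, 0.6, -0.4]
width: 0.0
grasp_force: 0.0
```

My slide values were in mm, but the tool takes metres. The per-row limits kept the motion contained and clear of everything. I'm re-planning in metres.

Run:
```python
from h import *
from workcell import ctrl,capture
d=capture("top"); cv2.imwrite("pics/top1.png",d["color"][...,::-1]); np.savez("top1.npz",**d)
a=load("top"); df=np.abs(d["color"].astype(int)-a["color"]).max(2)
for n,(x0,y0,x1,y1) in dict(jiglow=(355,255,415,295),plate2=(460,180,555,270),ink=(470,322,500,345),cup=(120,248,155,282),orange=(215,243,246,275)).items(): print(n,(df[y0:y1,x0:x1]>40).mean())
plan(jig(-.1,0,.07),-9.2); print(ctrl.observe()["joint_vel"].round(3))
```

```text
jiglow 0.0
plate2 0.0018713450292397662
ink 0.0
cup 0.0
orange 0.0
shift mm [-59.8 176.6  63.9] turn 0.25 heading -8.95 t 1.65 F [ 0.2 -0.3 -0.2] w 0.001
[-0.048 -0.035  0.012 -0.013  0.008 -0.003]
```

View pics/top1.png

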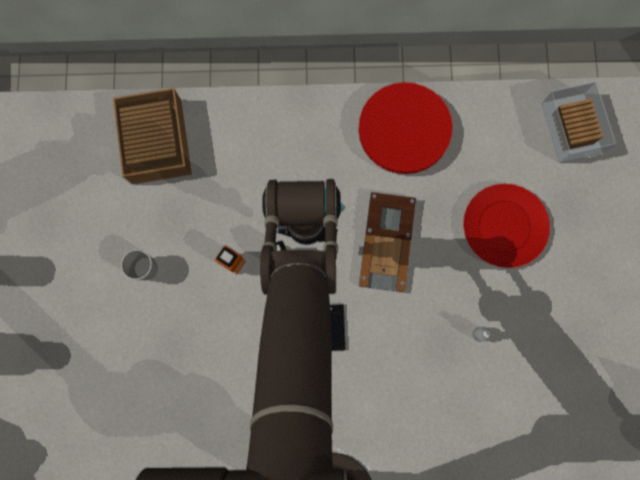

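The scene is undisturbed: jig at (388,243), orange stamp at (229,258), cup at (138,265).

Request:
{"name": "arm_command", "arguments": {"slide": [[-0.015,0.045,0],[-0.03,0.09,0],[-0.045,0.135,0.02],[-0.06,0.177,0.04],[-0.06,0.177,0.064],[-0.06,0.177,0.08],[-0.06,0.177,0.08]], "turn": [0.25,0.25,0.25,0.25,0.25,0.25,0.25], "claw": [0,0,0,0,0,0,0]}}

```text
time: 2.52
position: [0.4895, -0.1322, 0.0543]
tcp_rot: [-3.13, 0.259, 0.004]
ft_force: [-0.4, 0.6, 0.4]
width: -0.003
grasp_force: 0.0
```

Run:
```python
from h import *
from workcell import capture
plan(jig(-.1,0,.013),-9.2)
d=capture("side"); c=d["color"][200:330,260:420,::-1]; cv2.imwrite("pics/s2.png",cv2.resize(c,None,fx=4,fy=4,interpolation=2))
```

```text
shift mm [ 1.  -2.  41.3] turn -0.26 heading -9.46 t 2.525 F [-0.4  0.6  0.4] w -0.003
```

View pics/s2.png

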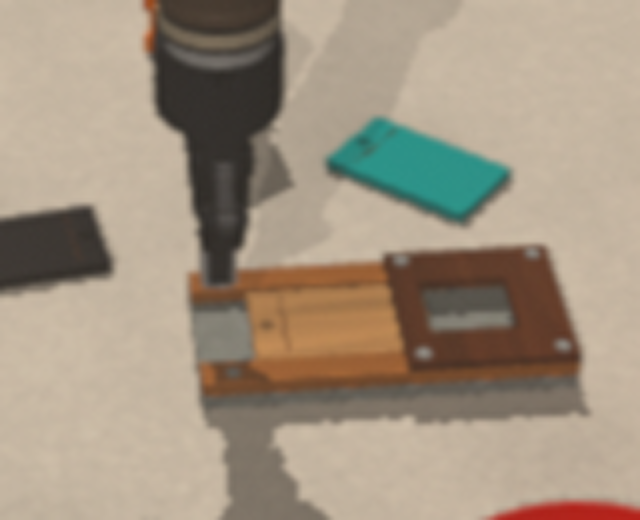

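The closed fingers are above the open channel end, crop (218,280), behind the plaque edge at crop u≈250. Going down.

Request:
{"name": "arm_command", "arguments": {"slide": [[0.001,-0.002,0.015],[0.001,-0.002,0.03],[0.001,-0.002,0.04],[0.001,-0.002,0.041]], "turn": [0,0,0,0], "claw": [0,0,0,0]}}

```text
time: 3.08
position: [0.4912, -0.1297, 0.0129]
tcp_rot: [-3.13, 0.257, 0.004]
ft_force: [-0.0, -0.7, -0.8]
width: 0.002
grasp_force: 0.0
```

Run:
```python
from h import *
plan(jig(-.022,0,.013),-9.2)
```

```text
shift mm [77.6  0.4 -0.3] turn -0.2 heading -9.4 t 3.075 F [-0.  -0.7 -0.8] w 0.002
```

Request:
{"name": "arm_command", "arguments": {"slide": [[0.007,0,0],[0.014,0,0],[0.021,0,0],[0.028,0,0],[0.035,0,0],[0.042,0,0],[0.049,0,0],[0.056,0,0],[0.062,0,0],[0.067,0,0],[0.07,0,0],[0.072,0,0],[0.072,0,0]], "turn": [0,0,0,0,0,0,0,0,0,0,0,0,0], "claw": [0,0,0,0,0,0,0,0,0,0,0,0,0]}}

```text
time: 4.7
position: [0.5635, -0.1421, 0.0143]
tcp_rot: [3.131, -0.258, 0.001]
ft_force: [0.3, 0.3, -0.3]
width: 0.003
grasp_force: 0.0
```

Request:
{"name": "arm_command", "arguments": {"slide": [[0.001,0,0],[0.002,0,0],[0.003,0,0],[0.004,0,0],[0.004,0,0]], "turn": [0,0,0,0,0], "claw": [0,0,0,0,0]}}

```text
time: 5.32
position: [0.5668, -0.1427, 0.0142]
tcp_rot: [-3.131, 0.258, 0.001]
ft_force: [-2.1, 0.4, 1.0]
width: -0.004
grasp_force: 0.8
```

Request:
{"name": "arm_command", "arguments": {"slide": [[0.001,0,0],[0.001,0,0]], "turn": [0,0], "claw": [0,0]}}

```text
time: 5.58
position: [0.5669, -0.1427, 0.0141]
tcp_rot: [-3.131, 0.258, 0.004]
ft_force: [-5.1, 0.0, 3.2]
width: -0.0
grasp_force: 2.5
```

Request:
{"name": "arm_command", "arguments": {"slide": [[0.001,0,0],[0.002,0,0],[0.002,0,0]], "turn": [0,0,0], "claw": [0,0,0]}}

```text
time: 5.95
position: [0.567, -0.1427, 0.014]
tcp_rot: [-3.13, 0.257, 0.011]
ft_force: [-8.9, 1.3, 7.4]
width: -0.001
grasp_force: 4.4
```

The TCP has stalled and the force is rising, so the plaque is home. Backing off and rising.

Request:
{"name": "arm_command", "arguments": {"slide": [[-0.006,0,0],[-0.012,0,0],[-0.014,0,-0.03],[-0.014,0,-0.08],[-0.014,0,-0.13],[-0.014,0,-0.16],[-0.014,0,-0.16]], "turn": [0,0,0,0,0,0,0], "claw": [0,0,0,0,0,0.5,1]}}

```text
time: 6.82
position: [0.5594, -0.1418, 0.1779]
tcp_rot: [3.129, -0.258, 0.014]
ft_force: [-0.4, -0.3, -0.3]
width: 0.421
grasp_force: 0.0
```

Run:
```python
from h import *
from workcell import capture
for h in(24.5,114.5): plan([.560,.1132,.052],h)
from workcell import ctrl; print(ctrl.observe()["joint_pos"].round(2))
d=capture("side"); np.savez("side2.npz",**d); c=d["color"][170:310,280:415,::-1]; cv2.imwrite("pics/s3.png",cv2.resize(c,None,fx=4.2,fy=4.2,interpolation=2))
```

```text
shift mm [ -42.3 -251.8  125.2] turn -33.92 heading -9.42 t 6.825 F [-0.4 -0.3 -0.3] w 0.421
shift mm [ -42.3 -251.8  125.2] turn 56.08 heading -9.42 t 6.825 F [-0.4 -0.3 -0.3] w 0.421
[-0.32  0.27  1.8   0.    1.06  1.41]
```

View pics/s3.png

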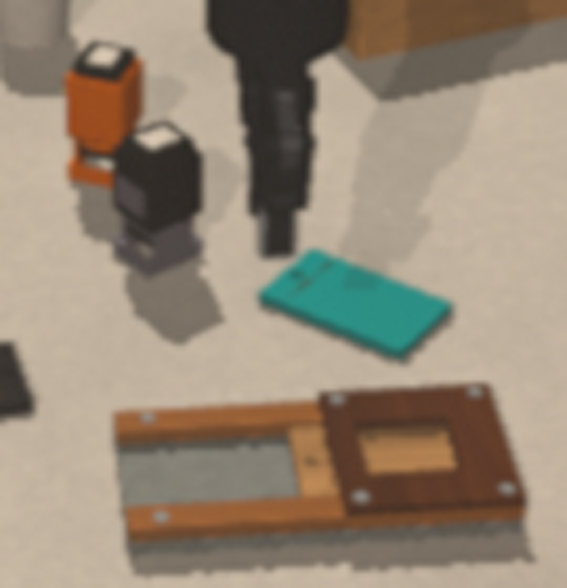

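The plaque is home: wood fills the window, and the edge sits about 20 mm before the plate. Going to the stamp.

Request:
{"name": "arm_command", "arguments": {"slide": [[-0.008,-0.05,0],[-0.016,-0.1,0],[-0.025,-0.15,0],[-0.034,-0.2,0],[-0.042,-0.252,0],[-0.042,-0.252,0.03],[-0.042,-0.252,0.05],[-0.042,-0.252,0.05],[-0.042,-0.252,0.05]], "turn": [-8,-16,-24,-32,-33.9,-33.9,-33.9,-33.9,-33.9], "claw": [1,1,1,1,1,1,1,1,1]}}

```text
time: 8.0
position: [0.5559, 0.1143, 0.1236]
tcp_rot: [-3.07, -0.665, 0.002]
ft_force: [-0.1, 0.6, -0.1]
width: 0.998
grasp_force: 0.0
```

Run:
```python
from h import *
plan([.560,.1132,.046],24.5)
```

```text
shift mm [ 3.3  2.8 77.6] turn -0.04 heading 24.46 t 8.0 F [-0.1  0.6 -0.1] w 0.998
```

Request:
{"name": "arm_command", "arguments": {"slide": [[0.003,0.003,0.01],[0.003,0.003,0.03],[0.003,0.003,0.05],[0.003,0.003,0.065],[0.003,0.003,0.077],[0.003,0.003,0.077]], "turn": [0,0,0,0,0,0], "claw": [1,1,1,1,1,1]}}

```text
time: 8.75
position: [0.5591, 0.1129, 0.0459]
tcp_rot: [-3.07, -0.666, 0.004]
ft_force: [-0.3, -0.8, -0.4]
width: 0.999
grasp_force: 0.0
```

Request:
{"name": "arm_command", "arguments": {"slide": [[0,0,0],[0,0,0],[0,0,0],[0,0,0],[0,0,0],[0,0,0],[0,0,0],[0,0,0]], "turn": [0,0,0,0,0,0,0,0], "claw": [0.75,0.6,0.5,0.4,0.3,0.3,0.3,0.3]}}

```text
time: 9.75
position: [0.5608, 0.1131, 0.0476]
tcp_rot: [3.07, 0.666, 0.002]
ft_force: [-0.1, -0.2, 4.3]
width: 0.504
grasp_force: 60.6
```

Gripped at about 43–44 mm, as expected. Lifting.

Request:
{"name": "arm_command", "arguments": {"slide": [[0,0,-0.01],[0,0,-0.03],[0,0,-0.06],[0,0,-0.09],[0,0,-0.09],[0,0,-0.09]], "turn": [0,0,0,0,0,0], "claw": [0.3,0.3,0.3,0.3,0.3,0.3]}}

```text
time: 10.5
position: [0.5591, 0.1129, 0.1365]
tcp_rot: [-3.07, -0.666, 0.003]
ft_force: [0.6, 0.4, -2.4]
width: 0.511
grasp_force: 61.7
```

Run:
```python
from h import *
plan(jig(.055,0,.13),-9.2)
```

```text
shift mm [-34.  279.    6.5] turn 33.68 heading 24.48 t 10.5 F [ 0.6  0.4 -2.4] w 0.511
```

Request:
{"name": "arm_command", "arguments": {"slide": [[-0.005,0.04,0],[-0.01,0.08,0],[-0.015,0.12,0],[-0.02,0.16,0],[-0.025,0.2,0],[-0.03,0.24,0],[-0.034,0.279,0],[-0.034,0.279,0.02],[-0.034,0.279,0.04],[-0.034,0.279,0.04],[-0.034,0.279,0.04]], "turn": [5,10,15,20,25,30,33.7,33.7,33.7,33.7,33.7], "claw": [0.3,0.3,0.3,0.3,0.3,0.3,0.3,0.3,0.3,0.3,0.3]}}

```text
time: 11.88
position: [0.6443, -0.1538, 0.0966]
tcp_rot: [-3.131, 0.25, 0.002]
ft_force: [0.1, -0.2, -1.2]
width: 0.507
grasp_force: 61.7
```

Run:
```python
from h import *
from workcell import capture
plan(jig(.055,0,.13),-9.2)
d=capture("side"); np.savez("side3.npz",**d); c=d["color"][220:320,300:420,::-1]; cv2.imwrite("pics/s4.png",cv2.resize(c,None,fx=6,fy=6,interpolation=2))
```

```text
shift mm [ -0.4   1.4 -33.4] turn 0.06 heading -9.14 t 11.875 F [ 0.1 -0.2 -1.2] w 0.507
```

View pics/s4.png

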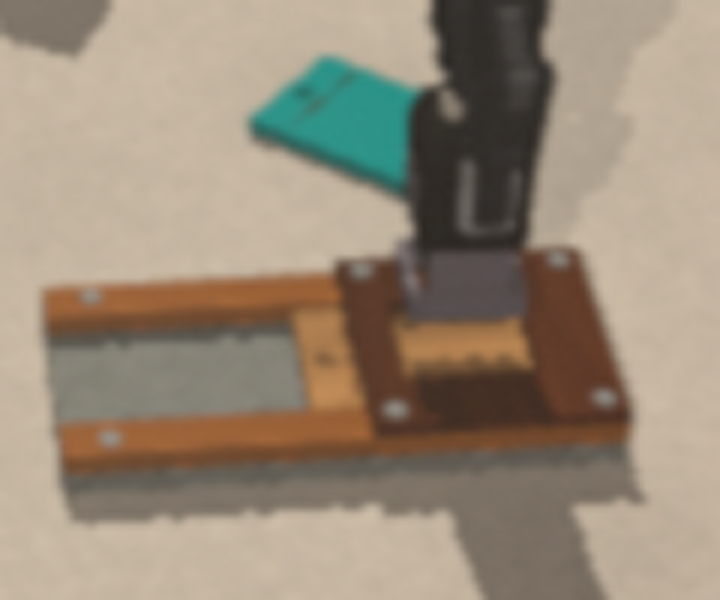

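The foot hangs above the window; its near bottom edge runs about (408,322)–(527,318) in the crop. Checking that edge in jig coordinates.

Run:
```python
from h import *
d=load("side",3); a=np.radians(-9.2); R=np.array([[np.cos(a),np.sin(a)],[-np.sin(a),np.cos(a)]])
J=lambda p:(R@(p[:2]-[.5894,-.1463])*1e3).round(1)
k=6; I=cv2.resize(d["color"][220:320,300:420],None,fx=k,fy=k,interpolation=cv2.INTER_CUBIC).astype(int)
q=lambda u,v:(300+(u+.5)/k-.5,220+(v+.5)/k-.5)
foot=((I.max(2)-I.min(2))<22)&(I.max(2)>60)&(I.max(2)<125); foot[:235]=0; foot[345:]=0; foot[:,:395]=0; foot[:,560:]=0
c,_=cv2.findContours(foot.astype(np.uint8),0,2); c=max(c,key=cv2.contourArea); x,y,w,h=cv2.boundingRect(c); print("foot bbox",x,y,w,h)
for v in(270,285,300,310):
    r=np.where(foot[v])[0]; print(v,r.min(),r.max())
for n,p,z in(("BL",(408,322),.0495),("BR",(527,318),.0495)): print(n,J(onz(d,*q(*p),z)))
# window rim near part visible, plate top
for n,p in(("wNL",(414,373)),("wNR",(533,366)),("wL",(397,322))): print(n,J(onz(d,*q(*p),.0265)))
for x_,y_ in((31,-20),(79,-20)): print("expected foot px",(np.array(pix(d,jig(x_/1e3,y_/1e3,.0495)))-[300,220])*k+k/2)
for x_,y_ in((28,-23),(82,-23)): print("expected win px",(np.array(pix(d,jig(x_/1e3,y_/1e3,.0265)))-[300,220])*k+k/2)
```

```text
foot bbox 397 235 132 84
270 399 519
285 402 523
300 405 524
310 406 524
BL [ 26.7 -19.8]
BR [ 75.1 -21.3]
wNL [ 29.6 -24.4]
wNR [ 78.7 -24. ]
wL [27.9  9.2]
expected foot px [419.0987244  322.20600618]
expected foot px [536.38772099 315.96160169]
expected win px [410.05630989 371.55493872]
expected win px [541.02513782 364.44650812]
```

The foot sits about 4 mm short in jig x: it spans 26.7–75.1 mm and should span 31–79. The window's left edge reads correctly at 28. I'll shift it, lower to just above the plate and re-measure.

Request:
{"name": "arm_command", "arguments": {"slide": [[0.002,0.001,0.005],[0.004,0.001,0.01],[0.004,0.001,0.017],[0.004,0.001,0.017],[0.004,0.001,0.017]], "turn": [0,0,0,0,0], "claw": [0.3,0.3,0.3,0.3,0.3]}}

```text
time: 12.55
position: [0.6484, -0.1566, 0.08]
tcp_rot: [-3.131, 0.253, 0.001]
ft_force: [-0.1, -0.3, -1.9]
width: 0.511
grasp_force: 61.7
```

Run:
```python
from h import *
from workcell import capture
plan(jig(.059,0,.079),-9.2)
k=12
d=capture("side"); np.savez("side4.npz",**d); t=capture("top"); np.savez("top4.npz",**t)
A=cv2.resize(d["color"][250:300,352:408,::-1],None,fx=7,fy=7,interpolation=2); B=cv2.resize(t["color"][186:246,362:420,::-1],None,fx=7,fy=7,interpolation=2)
H=max(A.shape[0],B.shape[0]); pad=lambda x:cv2.copyMakeBorder(x,0,H-x.shape[0],0,6,0)
M=np.hstack([pad(A),pad(B)])
print(A.shape,B.shape,M.shape); cv2.imwrite("pics/s5.png",M)
P=lambda p,D,x0,y0:((np.array(pix(D,p))-[x0,y0])*7+3).round(1)
for x in(31,79): print("side foot exp",P(jig(x/1e3,-.02,.032),d,352,250))
for x,y in((28,-23),(82,-23),(28,23)): print("side win exp",P(jig(x/1e3,y/1e3,.0265),d,352,250))
```

```text
shift mm [-0.9 -0.7  1. ] turn -0.03 heading -9.23 t 12.55 F [-0.1 -0.3 -1.9] w 0.511
(350, 392, 3) (420, 406, 3) (420, 810, 3)
side foot exp [121.8 204.8]
side foot exp [257.7 197.5]
side win exp [113.9 223. ]
side win exp [266.7 214.7]
side win exp [ 93.6 141.8]
```

View pics/s5.png

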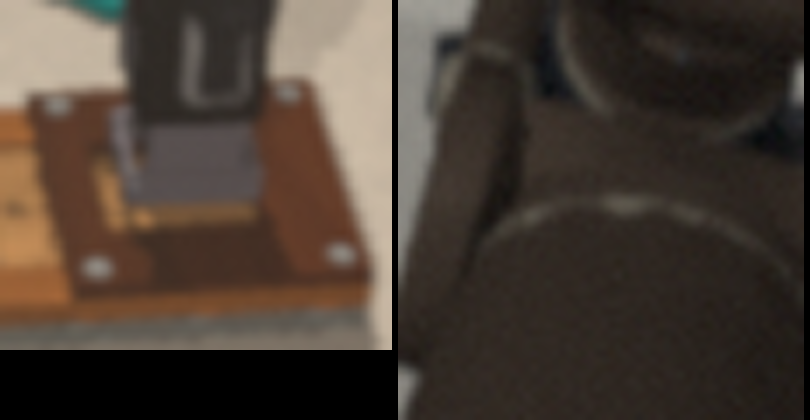

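Left panel: the foot's near bottom edge runs (127,204)–(262,196), against (122,205)–(258,197) expected, so it is about 1.5 mm too far in +x. In y it agrees. The right panel (top view) is blocked by the arm. I'll nudge back 1 mm and lower gently.

Request:
{"name": "arm_command", "arguments": {"slide": [[-0.001,0,0],[-0.001,0,0.003],[-0.001,0,0.006],[-0.001,0,0.009],[-0.001,0,0.009]], "turn": [0,0,0,0,0], "claw": [0.3,0.3,0.3,0.3,0.3]}}

```text
time: 13.28
position: [0.6472, -0.1563, 0.0707]
tcp_rot: [-3.131, 0.253, 0.002]
ft_force: [-0.2, 0.3, -1.9]
width: 0.507
grasp_force: 61.7
```

Request:
{"name": "arm_command", "arguments": {"slide": [[0,0,0.002],[0,0,0.004],[0,0,0.005],[0,0,0.005]], "turn": [0,0,0,0], "claw": [0.3,0.3,0.3,0.3]}}

```text
time: 13.78
position: [0.6476, -0.1565, 0.0664]
tcp_rot: [3.131, -0.253, -0.0]
ft_force: [-0.7, 0.6, -0.6]
width: 0.506
grasp_force: 62.0
```

The foot is below the plate top with no contact force, so it is in the window. Now pressing.

Request:
{"name": "arm_command", "arguments": {"slide": [[0,0,0.002],[0,0,0.004],[0,0,0.006],[0,0,0.006]], "turn": [0,0,0,0], "claw": [0.3,0.3,0.3,0.3]}}

```text
time: 14.28
position: [0.6477, -0.1565, 0.0616]
tcp_rot: [3.131, -0.253, -0.0]
ft_force: [-4.0, 0.7, 7.0]
width: 0.509
grasp_force: 62.5
```

Request:
{"name": "arm_command", "arguments": {"slide": [[0,0,0.002],[0,0,0.004],[0,0,0.006],[0,0,0.008],[0,0,0.01],[0,0,0.01]], "turn": [0,0,0,0,0,0], "claw": [0.3,0.3,0.3,0.3,0.3,0.3]}}

```text
time: 15.02
position: [0.6477, -0.1565, 0.0526]
tcp_rot: [-3.131, 0.252, 0.001]
ft_force: [-5.0, 1.8, 11.2]
width: 0.506
grasp_force: 63.0
```

Request:
{"name": "arm_command", "arguments": {"slide": [[0,0,0.002],[0,0,0.004],[0,0,0.005],[0,0,0.005]], "turn": [0,0,0,0], "claw": [0.3,0.3,0.3,0.3]}}

```text
time: 15.52
position: [0.6477, -0.1565, 0.0483]
tcp_rot: [-3.131, 0.252, 0.001]
ft_force: [-7.3, 1.6, 12.9]
width: 0.507
grasp_force: 63.7
```

Request:
{"name": "arm_command", "arguments": {"slide": [[0,0,0.001],[0,0,0.001],[0,0,0.001]], "turn": [0,0,0], "claw": [0.3,0.3,0.3]}}

```text
time: 15.9
position: [0.6478, -0.1565, 0.0482]
tcp_rot: [-3.131, 0.252, 0.001]
ft_force: [-7.7, 2.2, 18.0]
width: 0.509
grasp_force: 64.0
```

Request:
{"name": "arm_command", "arguments": {"slide": [[0,0,0.001],[0,0,0.001],[0,0,0.001]], "turn": [0,0,0], "claw": [0.3,0.3,0.3]}}

```text
time: 16.27
position: [0.6478, -0.1565, 0.0482]
tcp_rot: [-3.131, 0.252, 0.001]
ft_force: [-10.0, 3.6, 22.2]
width: 0.507
grasp_force: 64.5
```

Run:
```python
from h import *
from workcell import capture
plan(jig(.055,0,.048),-9.2)
d=capture("side"); cv2.imwrite("pics/s6.png",cv2.resize(d["color"][240:310,330:415,::-1],None,fx=8,fy=8,interpolation=2))
```

```text
shift mm [-4.3 -0.7  0.2] turn -0.02 heading -9.22 t 16.275 F [-10.    3.6  22.2] w 0.507
```

View pics/s6.png

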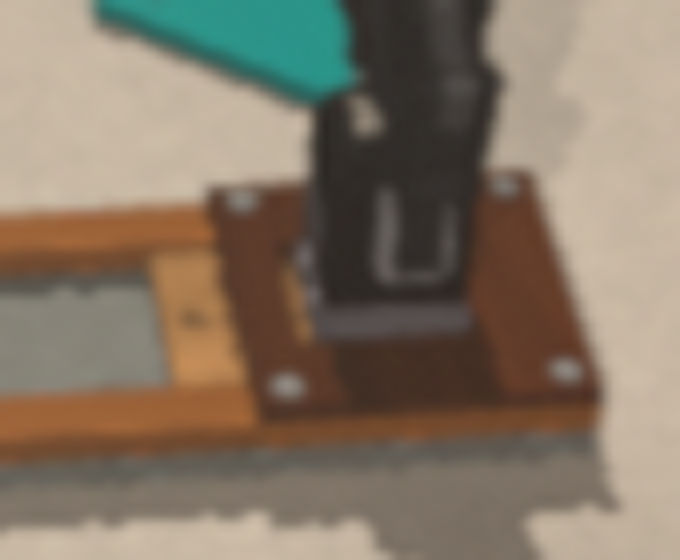

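The foot is through the window at crop (395,320), the cap is down on it, and the plaque is still home. The TCP stays at z 0.0482 as the push rises from 13 to 22 N, so the cap is against its stop.

```bash
python3 -c "
from workcell import ctrl
print(ctrl.hand_in())"
```

```text
the job is handed in; nothing more can be done
None
```

I handed the job in at about 16 s: the plaque is home against the stop, the stamp's foot is through the window a little towards its far side, and its cap is held fully down at about 22 N; the hand-in returned no verdict.

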